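# Press a bead mould shut in the bench quick clamp and free it

## Robot

A 7-joint arm with a two-finger parallel gripper is mounted at the origin on the work surface. World frame = base frame: x ahead of the robot, y to its left, z up, the work surface at z = 0. Lengths are in m, angles in degrees, forces in N, time in s.
With the tool pointing down it reaches from about 0.4 to 0.875 m from the base axis. Payload 6.5 kg.
Tool frame: the origin (TCP) lies between the finger pads; the fingertips stand 8 mm ahead of it and the grasp point (between the pads) lies 11 mm behind it (env.nose_length is the distance from the TCP to the fingertips, in m); z points along the fingers, y is the direction in which the jaws open and shut (so a half turn about z gives the same grasp; the last joint's range is limited). The gripper opens to 88 mm and grips with 3 to 60 N. Pads are 18 mm wide; open, the fingers measure 123 mm over their backs; the gripper's body (75 mm by 187 mm) begins 45 mm behind the grasp point.
Start: joints at [-77.876, 30.733, -0.252, 88.115, 0.149, 61.152, -4.079], TCP at [0.178, 0.625, 0.247] pointing down, gripper open.
Joint ranges: [-154.64, 154.64], [-21.42, 123.67], [-72.66, 72.17], [13.99, 137.28], [-74.86, 254.86], [10.95, 109.41], [-158.01, 158.01]. Speed limits (degrees/s): [136.94, 136.94, 180, 180, 180, 180, 180].

## Interface

Orientations are given as [roll, pitch, yaw] about the fixed x, y, z axes, in that order (R = Rz(yaw) Ry(pitch) Rx(roll)).
In Python, from workcell import env, kinematics, eyes, sign_off gives the robot as it stands. Calls block until the motion is done:
- env.reach(position, orientation): joint-space move of the TCP to a pose.
- env.line_to(position, v=0.15, attitude=None): straight line of the TCP; attitude=None keeps the orientation; v is the mean speed in m/s.
- env.movej(angles): joint-space move.
- env.grip(opening): finger opening in m; the grip force is fixed at half the most; returns when the fingers have stopped.
- env.dwell(seconds).
- kinematics.solve_ik(position, orientation): joint angles nearest the present ones, or None.
- env.read_state(): the state.
- eyes.capture(name): name is "side" or "top"; returns (picture, depth): 420x560x3 uint8, red, green, blue; 420x560 float32, m along the optical axis (not along the pixel's ray), 0 where there is no reading.
- eyes.get_calibration(name): a dict with "K" (3x3 intrinsics, pixels), "cam_to_world" (4x4, takes a point from camera to world coordinates). Camera axes: x right, y down, z forward; pixel columns grow to the right and rows downward; lengths in m; the calibration is good to about 2 mm. A picture is of the moment at which its call begins. get_calibration takes no time and is no camera call.
A pose or a line that the arm cannot do raises env.MotionError and nothing moves.
- sign_off(): hands the job in, once; it reports no verdict.
The state is a dict: "time": time; "joint_pos": joint angles; "dq": joint speeds; "joint_torque": joint torques, N m; "tool_pos": TCP position; "tcp_rot": TCP orientation; "force": force on the tool from outside, world axes, zero at the start; "torque": the same for the moment, N m; "width": finger opening in m.
Only numpy, scipy, OpenCV 4.12 (cv2) and the standard library are available. Lean on these libraries where they do the work, as an engineer would, in place of code of your own. Each camera call takes 0.05 s, during which the arm holds its last target.

## Task

Press the two-part graphite bead mould fully shut in the bench quick clamp by pumping the spring-return trigger plate at the clamp's rear; until it is shut, work the jaw with the trigger only and leave the release lever alone. Once the halves have met, press the release lever down and slide the jaw all the way back home. The mould is hot: never touch it, leave it lying shut in its bed, and do not disturb the other things on the bench.

Things in the scene. Friction and masses are not known exactly. Their poses are not given: they have to be found in the camera images.
- clamp: Ratchet quick clamp bolted to the bench, base plate 130 x 450 x 12. Origin: centre of its underside; z up. Its y axis is the clamping axis. From -y to +y: fixed grey jaw (face at y -185, top 78 high), mould bed (y -185 to -30, top 20 high, rails to 28), sliding jaw, grey ratchet housing (y 45 to 145, x -43 to 43, top 101), trigger plate. The release lever juts out on the -x side.
- jaw (a joint): Sliding jaw's advance in m from home (0, rear stop) towards the fixed jaw, at most 0.075. Grey block 70 wide, 20 thick, top 75 high, clamping face at clamp y -35 mm minus the advance. Its toothed bar (top 62 high) runs through the housing and out to clamp y 206 at home: it goes forward only, in 12 mm teeth, until the release is down; then it slides freely (a few N, damped) and stays where left.
- jaw_post (a point): Top centre, 130 high, of the upright round steel post (diameter 18, 55 tall) on the middle of the sliding jaw, by which the jaw can be pushed or pulled back (clamp +y).
- trigger_plate (a point): On the rear (+y) face of the black upright trigger plate, 56 wide (x), 10 thick, from 70 to 140 high; this point is mid-width, 115 high, at clamp y 180 at rest. Push it level along clamp -y by its full 20 mm travel, then let it spring back fully: each full stroke advances the jaw 12 mm (the first up to 17). 5 to 20 N; it stops hard once mould and fixed jaw are pressed together.
- trigger (a joint): Trigger's travel in m: 0 at rest (a spring returns it), 0.020 fully pushed.
- release_pad (a point): Top middle of the release lever's steel cross-bar (diameter 14, 50 long along clamp y), 88 high when up, at clamp x -100, y 95. Press it straight down by about 18 mm (to 69 high) with 8 to 15 N while the trigger is at rest; it stays down and lifts the pawls out of the teeth.
- release (a joint): Release lever's angle in rad: 0 up (ratchet engaged), 0.36 fully down; the jaw is free above 0.25.
- mould: Half of the two-part dark graphite mould next to the fixed jaw, 60 wide (x), 45 long (y), 42 high, loose in the bed between the rails. Origin: centre of its underside, 20 high; axes nearly parallel to the clamp's. Starts 3 to 14 mm off the fixed jaw; clamping may push it along the bed.
- half_top (a point): Top centre, 62 high, of the other mould half (60 x 45 x 42), riding on two steel guide pins, on the sliding jaw's side.
- half (a joint): Opening in m between the mould halves: 0 shut, starts 0.012 to 0.026. The guide pins are stiff (about 2 N): it stays where pushed. Shut, the mould is 90 long.
- paddle_a: Bystander: graphite paddle, 180 long, 12 thick, lying -x of the clamp. Origin on its handle rod.
- paddle_b: Bystander: a like paddle, lying +x of the clamp's housing.
- stone: Bystander: grey abrasive stone 130 x 48 x 30, +x of the mould bed. Origin: centre of its underside.
- marver: Bystander: brass slab 90 x 70 x 12. Origin: centre of its underside.
- bowl: Bystander: amber glass bowl, 110 across, 45 high. Origin: centre of its underside.
- tweak: Bystander: spatula with a dark wooden handle. Origin under its middle.
There are look-alikes about, which are no part of the job. What is meant by the mould is not brown or turquoise, and is the smaller of those in its own colour.

How it is judged (in metres and radians):
On the way, in this order (a step that is already met when the one before it is completed fails the run):
1. the mould is pressed fully shut while the release lever is up (value of joint half below 0.002 m and value of joint release below 0.15 rad), for 0.1 s.
2. the release lever is pressed down (value of joint release above 0.25 rad), for 0.1 s.
3. the jaw is slid back home (value of joint jaw below 0.005 m), for 0.2 s.
At the end, for the whole second after the job is handed in: The mould is shut (opening under 2.5 mm), lies flat and at rest in the bed, and the sliding jaw is back home (advance under 5 mm) and at rest (value of joint half below 0.0025 m and value of joint jaw below 0.005 m and velocity of joint jaw below 0.01 m/s and y of mould in the frame of clamp below -0.135 m and z of mould in the frame of clamp below 0.024 m and angle between mould's own z axis and vertical below 0.1 rad and linear speed of mould below 0.01 m/s); the robot touches nothing.
It fails at once if the robot touches the hot mould (over 1 N) (contact force between any of the fingers, the arm and mould above 1 N).
It fails at once if the jaw is pushed by hand (over 2 N) while the mould is still open (value of joint half above 0.003 m and contact force between any of the fingers, the arm and jaw above 2 N).
It fails at once if the release lever is pressed while the mould is still open (value of joint half above 0.003 m and value of joint release above 0.15 rad).
It fails at once if another thing on the bench is moved by more than 30 mm (distance of any of paddle_a, paddle_b, stone, marver, bowl, tweak from where it was at the start of the episode above 0.03 m).
It also fails if it takes over 54 s, if anything falls off the work surface, if the arm or the gripper's body presses on something with over 40 N, if the wrist force passes 120 N, or if a joint passes its speed limit or range.

## Working session

There is one attempt and no reset: what is moved stays moved. The work goes in short steps, each a Python script; the robot and the scene stay as the last script left them, time stands still between calls to the robot, and variables do not carry over. Pictures are saved under pics/ and viewed, and the job is handed in when it is done.

```bash
ls; mkdir -p pics; python3 - <<'E'
from workcell import env, kinematics, eyes
import cv2, numpy as np
for n in("top","side"):
    p,d=eyes.capture(n); cv2.imwrite(f"pics/{n}0.png",p[:,:,::-1]); np.savez(f"{n}0.npz",p=p,d=d)
    c=eyes.get_calibration(n); print(n,c["K"],c["cam_to_world"],(d==0).mean())
print(env.read_state())
E
```

```text
pics
top [[513.47003978   0.         276.98568575]
 [  0.         513.47003978 209.61460007]
 [  0.           0.           1.        ]] [[ 0.01722726 -0.99012643  0.13911458  0.38826496]
 [-0.99984262 -0.01646996  0.0065932  -0.00806404]
 [-0.00423689 -0.13920626 -0.99025434  1.4160889 ]
 [ 0.          0.          0.          1.        ]] 0.004124149659863945
side [[461.08896407   0.         279.91461136]
 [  0.         461.08896407 208.26084701]
 [  0.           0.           1.        ]] [[ 0.99619553 -0.05141523  0.07036294  0.47883719]
 [-0.08650642 -0.68108868  0.7270728  -0.87994434]
 [ 0.01054078 -0.73039351 -0.68294524  0.94030321]
 [ 0.          0.          0.          1.        ]] 0.0038775510204081634
{'time': 0.1, 'joint_pos': array([-77.87671054,  30.77293337,  -0.25360426,  88.1641486 ,
         0.1477475 ,  61.15153912,  -4.0790239 ]), 'dq': array([ 0.02686227, -0.04006516, -0.07916017, -0.23722822,  0.0134394 ,
        0.12136831, -0.08665186]), 'joint_torque': array([ 2.98249790e-03, -5.72077167e+01,  9.93969552e-01, -2.52228928e+01,
       -5.62030007e-02,  1.34626322e-02,  4.21262018e-05]), 'tool_pos': array([0.1781172 , 0.6245639 , 0.24593535]), 'tcp_rot': array([-1.79911898e+02,  5.83044366e-03,  1.64087076e+02]), 'force': array([-0.71728825, -0.18534748,  0.37759587]), 'torque': array([-0.01357619,  0.02718456, -0.03576254]), 'width': 0.08819989244369962}
```

View pics/top0.png

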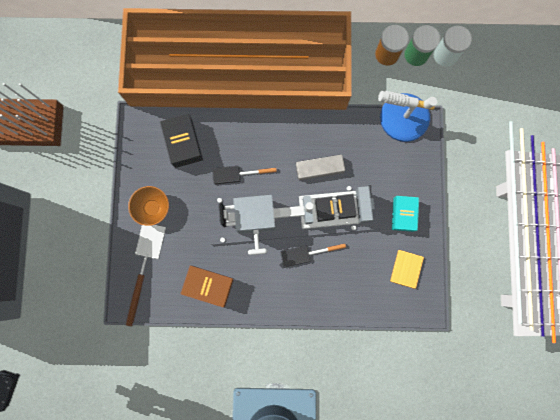

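View pics/side0.png

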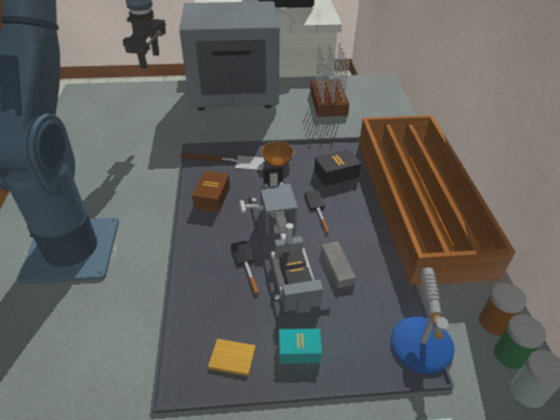

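The top view shows the clamp with its housing at about (253,212), the trigger plate at the left around (222,213), the fixed jaw at about (365,203) and the lever cross-bar near (257,251). Clamp +y is therefore close to world +y. The mould is in the bed at about (335,208). Next I measure it from depth.

```bash
cat > h.py <<'E'
from workcell import env, kinematics, eyes
import cv2, numpy as np
def cloud(n,d):
    c=eyes.get_calibration(n);K=c["K"];T=c["cam_to_world"]
    v,u=np.mgrid[:420,:560]
    P=np.stack([(u-K[0,2])/K[0,0]*d,(v-K[1,2])/K[1,1]*d,d],-1)
    return P@T[:3,:3].T+T[:3,3]
E
python3 - <<'E'
from h import *
for n in("top","side"):
    f=np.load(f"{n}0.npz");W=cloud(n,f["d"]);X,Y,Z=W[...,0],W[...,1],W[...,2]
    if n=="top": roi=np.zeros(Z.shape,bool); roi[180:260,210:380]=1
    else: roi=np.zeros(Z.shape,bool); roi[165:320,235:330]=1
    roi&=f["d"]>0
    for nm,a,b in(("post/trig",.122,.15),("house",.095,.107),("bar/pad",.083,.093),("fixed/jaw",.071,.081),("mould",.055,.067)):
        m=(roi&(Z>a)&(Z<b)).astype(np.uint8)
        k,l,s,c=cv2.connectedComponentsWithStats(m)
        for i in range(1,k):
            if s[i,4]<4: continue
            q=W[l==i]; r=cv2.minAreaRect((q[:,:2]*1000).astype(np.float32))
            print(n,nm,s[i,4],"px",c[i].round(),"mean",q.mean(0).round(4),"rect",np.round(r[0],1),np.round(r[1],1),round(r[2],1))
    im=f["p"][170:270,200:390] if n=="top" else f["p"][160:325,225:340]
    cv2.imwrite(f"pics/{n}0c.png",cv2.resize(im[:,:,::-1],None,fx=4 if n=="top" else 3.6,fy=4 if n=="top" else 3.6,interpolation=cv2.INTER_CUBIC))
E
```

```text
top post/trig 109 px [221. 214.] mean [0.5558 0.1405 0.1355] rect [555.9 139.4] [53.5 15.5] 5.4
top post/trig 42 px [308. 205.] mean [ 0.5813 -0.0786  0.1289] rect [581.6 -78.8] [15.8 17.2] 64.1
top house 1231 px [253. 212.] mean [0.5652 0.0625 0.1005] rect [565.4  62.7] [85.8 99.9] 6.2
top bar/pad 31 px [229. 207.] mean [0.5799 0.1269 0.089 ] rect [580.6 127.8] [10.1 24.2] 9.0
top bar/pad 6 px [308. 211.] mean [ 0.5734 -0.0789  0.0879] rect [573.5 -78.8] [12.7  2.9] 87.3
top bar/pad 40 px [229. 222.] mean [0.5398 0.1249 0.0879] rect [541.  127.3] [29.6 20.2] 46.2
top bar/pad 6 px [254. 229.] mean [0.5231 0.061  0.0867] rect [523.2  60.9] [ 0.5 12.6] 4.7
top bar/pad 5 px [264. 228.] mean [0.526  0.0337 0.0885] rect [526.   33.7] [ 0.5 10.3] 4.8
top bar/pad 9 px [256. 240.] mean [0.4935 0.0536 0.0853] rect [493.3  53.6] [ 3.8 12.6] 76.6
top bar/pad 88 px [257. 251.] mean [0.4666 0.0507 0.0859] rect [470.8  51.2] [22.3 47. ] 5.5
top fixed/jaw 334 px [364. 203.] mean [ 0.5975 -0.2289  0.0771] rect [ 597.8 -229.4] [90.4 29.1] 6.3
top fixed/jaw 129 px [307. 209.] mean [ 0.5787 -0.0787  0.
[... 3794 characters left out ...]
[568.   14.6] [23.2 59.9] 3.4
side mould 11 px [266. 220.] mean [0.5276 0.0105 0.0612] rect [527.9  11.7] [ 3.7 12.6] 9.9
side mould 10 px [281. 233.] mean [ 0.5638 -0.0334  0.0565] rect [564.1 -31.3] [ 6.5 25.9] 11.9
side mould 4 px [284. 230.] mean [ 0.5722 -0.0234  0.0563] rect [572.2 -23.5] [6.9 2.7] 84.4
side mould 85 px [288. 247.] mean [ 0.578  -0.0908  0.0609] rect [579.3 -91.2] [70.5 10.5] 1.2
side mould 370 px [292. 259.] mean [ 0.5835 -0.1297  0.0603] rect [ 583.4 -127.7] [61.1 49.4] 6.9
side mould 358 px [298. 275.] mean [ 0.5914 -0.1842  0.0616] rect [ 591.5 -183.3] [60.9 45.3] 8.0
side mould 180 px [302. 297.] mean [ 0.5942 -0.2476  0.0608] rect [ 593.2 -245.5] [27.8 91.8] 81.3
```

View pics/top0c.png

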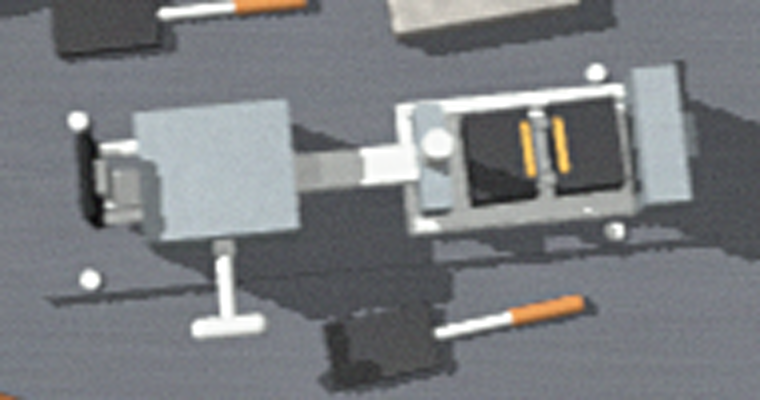

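View pics/side0c.png

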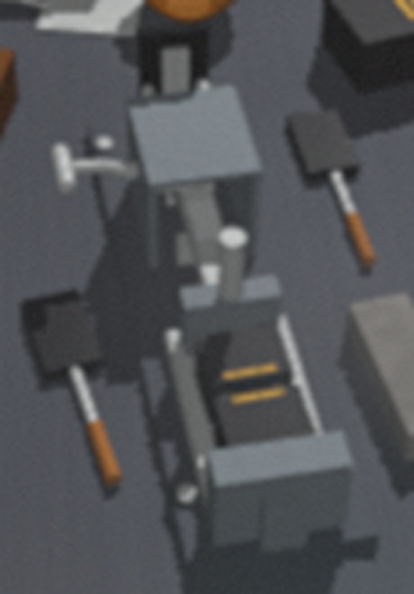

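Everything fits one clamp frame: origin about (0.5757, -0.0319), yaw about 6.4°. The jaw has already advanced about 22 mm. The mould halves are about 12.8 mm open, 10.7 mm off the fixed jaw. About 38 mm more advance is needed, so roughly four strokes. First I check IK at every waypoint.

```bash
cat >> h.py <<'E'
YAW=6.37; O=np.array([.5755,-.0325]); a=np.deg2rad(YAW)
ex=np.array([np.cos(a),np.sin(a)]); ey=np.array([-np.sin(a),np.cos(a)])
def C(x,y,z):  # clamp mm -> world m
    return np.r_[O+ex*x/1000+ey*y/1000, z/1000]
def st(): 
    s=env.read_state(); f=s["force"]; p=s["tool_pos"]
    return s["time"],((p[:2]-O)@ey)*1000,((p[:2]-O)@ex)*1000,p[2]*1000,f[:2]@ey,f[2]
E
python3 - <<'E'
from h import *
print(env.nose_length)
for yaw in(YAW+90,YAW-90):
    for p in((0,206,200),(0,206,108),(0,165,108),(-100,95,200),(-100,95,77),(0,-110,200),(0,-110,103),(0,-40,103)):
        q=kinematics.solve_ik(C(*p),[180,0,yaw]); print(yaw,p,C(*p).round(3),None if q is None else np.round(q))
E
```

```text
0.008
96.37 (0, 206, 200) [0.553 0.172 0.2  ] [-41.  29.  26. 103. -16.  52.  -2.]
96.37 (0, 206, 108) [0.553 0.172 0.108] [-39.  36.  23. 106. -20.  42.   2.]
96.37 (0, 165, 108) [0.557 0.131 0.108] [-36.  36.  24. 107. -21.  42.   7.]
96.37 (-100, 95, 200) [0.466 0.051 0.2  ] [-37.  19.  31. 119. -13.  46.   8.]
96.37 (-100, 95, 77) [0.466 0.051 0.077] [-27.  31.  19. 122. -20.  30.  13.]
96.37 (0, -110, 200) [ 0.588 -0.142  0.2  ] [-25.  38.  50. 100. -34.  58.  44.]
96.37 (0, -110, 103) [ 0.588 -0.142  0.103] [-16.  42.  36. 102. -33.  46.  43.]
96.37 (0, -40, 103) [ 0.58  -0.072  0.103] [-17.  38.  27. 105. -25.  43.  30.]
-83.63 (0, 206, 200) [0.553 0.172 0.2  ] [ 20.  42. -62.  99.  41.  64. 132.]
-83.63 (0, 206, 108) [0.553 0.172 0.108] [-10.  35. -16. 104.  14.  43. 153.]
-83.63 (0, 165, 108) [0.557 0.131 0.108] [ -6.  35. -15. 105.  13.  42. 158.]
-83.63 (-100, 95, 200) [0.466 0.051 0.2  ] [ -60.   29.   63.  120.  -34.   51. -151.]
-83.63 (-100, 95, 77) [0.466 0.051 0.077] [ -57.   49.   62.  124.  -63.   49. -128.]
-83.63 (0, -110, 200) [ 0.588 -0.142  0.2  ] [ -31.   45.   62.  100.  -44.   64. -127.]
-83.63 (0, -110, 103) [ 0.588 -0.142  0.103] [ -30.   56.   62.  103.  -58.   60. -118.]
-83.63 (0, -40, 103) [ 0.58  -0.072  0.103] [ -38.   54.   62.  106.  -57.   58. -124.]
```

```bash
python3 - <<'E'
from h import *
R=[180,0,YAW+90]
env.grip(0.0)
env.reach(C(0,208,200),R); env.line_to(C(0,208,108),v=.12)
print(np.round(st(),1),env.read_state()["width"])
y=208
while y>188:
    y-=2; env.line_to(C(0,y,108),v=.06); s=st(); print(y,np.round(s,1))
    if abs(s[4])>4: break
p,d=eyes.capture("top"); cv2.imwrite("pics/top1.png",cv2.resize(p[120:300,150:390,::-1],None,fx=3.3,fy=3.3))
E
```

```text
[4.400e+00 2.081e+02 6.000e-01 1.086e+02 1.000e-01 8.000e-01] 0.00023037911877431448
206 [  4.7 205.8   0.4 108.6   1.1   0.5]
204 [ 4.900e+00  2.038e+02  1.000e-01  1.081e+02 -2.000e-01 -2.000e-01]
202 [ 5.200e+00  2.018e+02 -0.000e+00  1.080e+02 -8.000e-01 -2.000e-01]
200 [  5.4 199.8  -0.  108.   -0.6   0.8]
198 [  5.7 197.8   0.  108.    0.2  -0.7]
196 [  5.9 195.8   0.  108.    0.2  -0.3]
194 [  6.2 193.8   0.  108.    0.   -0.2]
192 [ 6.400e+00  1.918e+02 -0.000e+00  1.080e+02 -2.000e-01 -1.000e-01]
190 [  6.7 189.9   0.  108.   -0.6   0.6]
188 [ 6.900e+00  1.888e+02 -0.000e+00  1.080e+02  3.800e+00 -1.000e-01]
```

View pics/top1.png

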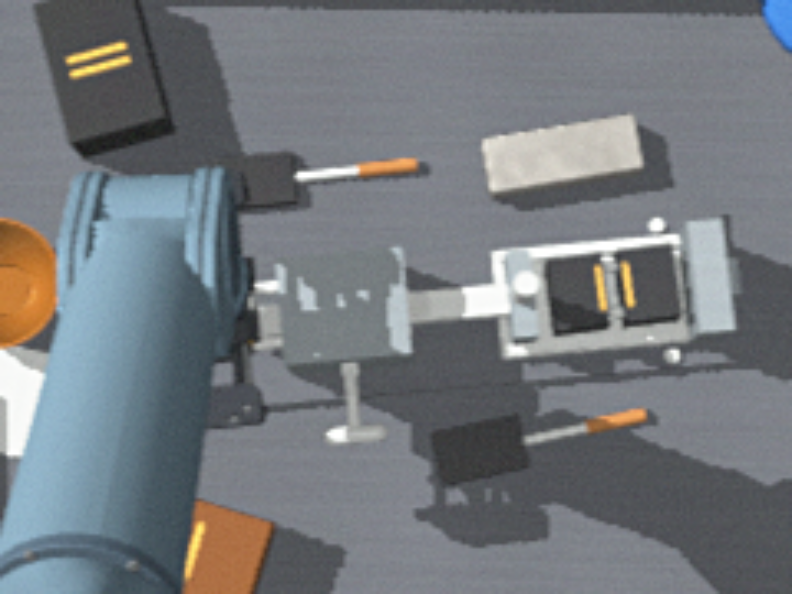

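Contact came at y 189, as predicted; the picture shows the fingers behind the plate with the mould clear at crop (610,290). The arm gives about 5 N/mm, so I stroke until the travel is reached, with force guarding.

```bash
cat >> h.py <<'E'
def stroke():
    y=176; env.line_to(C(0,y,108),v=.06)
    while True:
        s=st()
        if s[4]>32 or y<160: break
        y-=2; env.line_to(C(0,y,108),v=.06)
    print("end cmd",y,np.round(s,1)); r=s
    env.line_to(C(0,194,108),v=.08); print("  back",np.round(st(),1)); return r
def look(n="top"):
    p,d=eyes.capture(n);W=cloud(n,d);Z=W[...,2];out={}
    roi=np.zeros(Z.shape,bool); roi[180:235,285:380]=1; roi&=d>0
    for nm,a,b in(("post",.122,.136),("mould",.055,.066)):
        k,l,s,c=cv2.connectedComponentsWithStats((roi&(Z>a)&(Z<b)).astype(np.uint8))
        for i in range(1,k):
            if s[i,4]<25: continue
            r=cv2.minAreaRect((W[l==i][:,:2]*1000).astype(np.float32))
            q=np.array(r[0])/1000-O; print(nm,s[i,4],"clamp xy",np.round([q@ex*1000,q@ey*1000],1),np.round(r[1],1))
    return p
E
python3 - <<'E'
from h import *
look(); stroke(); look()
E
```

```text
post 43 clamp xy [  0.1 -46.9] [16.9 17.1]
mould 353 clamp xy [   2.  -151.2] [61.1 45.7]
mould 367 clamp xy [  0.4 -93.2] [61.3 45.1]
mould 33 clamp xy [  -0.4 -219.1] [30.   8.1]
mould 44 clamp xy [ 0.  -6.7] [21.6 37.3]
end cmd 158 [ 9.600e+00  1.698e+02 -1.000e-01  1.082e+02  2.930e+01  1.200e+00]
  back [ 10.2 192.7   0.  108.   -0.4   0.3]
post 42 clamp xy [  0.5 -58.6] [15.3 15.9]
mould 358 clamp xy [   2.  -151.2] [60.3 46. ]
mould 361 clamp xy [  0.4 -96.7] [60.6 45. ]
mould 33 clamp xy [-1.000e-01 -2.191e+02] [29.7  8.2]
mould 41 clamp xy [  0.3 -22.2] [23.4 31.7]
```

```bash
sed -i 's/y<160/y<154/' h.py; python3 - <<'E'
from h import *
stroke(); look()
E
```

```text
end cmd 156 [ 1.320e+01  1.698e+02 -1.000e-01  1.082e+02  3.390e+01  0.000e+00]
  back [1.380e+01 1.926e+02 0.000e+00 1.080e+02 1.000e-01 2.000e-01]
post 43 clamp xy [  0.3 -71.1] [17.5 15.8]
mould 709 clamp xy [   0.7 -130.7] [60.4 90.4]
mould 30 clamp xy [  -0.  -219.4] [29.9  7. ]
mould 76 clamp xy [ -0.1 -35.5] [23.5 51.7]
```

Merged component 90.4 mm long, so it is probably shut, but still about 9 mm off the fixed jaw. I keep stroking until it stops hard there.

```bash
python3 - <<'E'
from h import *
stroke(); look(); stroke(); p=look()
cv2.imwrite("pics/top2.png",cv2.resize(p[170:250,270:390,::-1],None,fx=6,fy=6))
E
```

```text
end cmd 158 [ 1.660e+01  1.716e+02 -1.000e-01  1.082e+02  3.320e+01 -3.000e-01]
  back [ 17.2 192.5   0.  108.    0.5  -0.3]
post 42 clamp xy [  0.9 -82.9] [16.3 17.3]
mould 714 clamp xy [   2.1 -139.7] [63.7 91. ]
mould 32 clamp xy [  -0.  -218.5] [29.1  7.4]
mould 28 clamp xy [ -0.2 -49.7] [24.7 16.1]
mould 70 clamp xy [-1.  -2.6] [24.3 29.5]
end cmd 170 [ 1.840e+01  1.837e+02 -1.000e-01  1.082e+02  3.280e+01 -1.500e+00]
  back [ 18.9 192.3   0.  108.    0.5  -0.5]
post 44 clamp xy [  0.4 -82.3] [16.4 17.7]
mould 718 clamp xy [   3.6 -139.5] [67.2 90.6]
mould 33 clamp xy [   0.3 -219.1] [29.3  8.1]
mould 40 clamp xy [  0.1 -42. ] [22.2 31.7]
mould 74 clamp xy [ 1.  -6.8] [24.2 38. ]
```

View pics/top2.png

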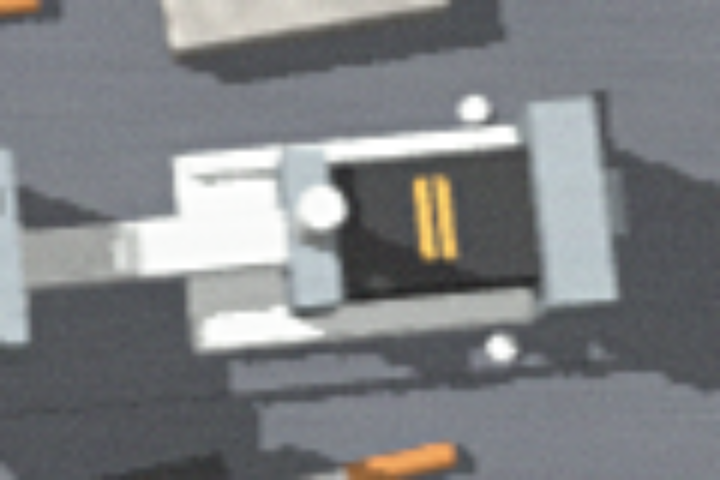

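The last stroke stopped hard after 5 mm at 33 N. In the picture the halves are together, with the two yellow stripes adjacent at (435,218), and pressed against the fixed jaw. Now the release lever.

```bash
python3 - <<'E'
from h import *
R=[180,0,YAW+90]
env.line_to(C(0,205,170),v=.2)
env.reach(C(-100,95,170),R); env.line_to(C(-100,95,104),v=.1); print(np.round(st(),1))
z=96
env.line_to(C(-100,95,z),v=.06); print(np.round(st(),1))
while z>70:
    z-=2; env.line_to(C(-100,95,z),v=.06); s=st(); print(z,np.round(s,1))
    if s[5]>25 or s[3]<76: break
env.line_to(C(-100,95,110),v=.15)
p,d=eyes.capture("side"); W=cloud("side",d); m=(W[...,0]>.455)&(W[...,0]<.48)&(W[...,1]>.02)&(W[...,1]<.08)&(W[...,2]<.095)&(W[...,2]>.05)
print(m.sum(),np.percentile(W[m][:,2],[50,90,98]))
cv2.imwrite("pics/side2.png",cv2.resize(p[150:300,200:350,::-1],None,fx=4,fy=4))
E
```

```text
[ 20.9  95.1 -99.5 104.3   0.8  -0.5]
[  21.2   95.  -100.1   95.9   -0.4    0. ]
94 [  21.4   95.  -100.2   94.     0.3    0.4]
92 [ 2.160e+01  9.500e+01 -1.001e+02  9.190e+01 -3.000e-01 -1.000e-01]
90 [  21.9   95.  -100.    90.    -0.1    0.7]
88 [  22.2   95.  -100.    87.9    0.8    1. ]
86 [ 22.4  95.  -99.9  86.    0.4   2.3]
84 [ 22.6  95.  -99.9  84.    0.4   2. ]
82 [ 22.9  95.  -99.9  82.    0.    1. ]
80 [ 23.2  95.  -99.8  80.    0.1   1.9]
78 [ 23.4  95.  -99.8  78.1   0.2   3.2]
76 [ 23.6  95.  -99.7  77.2   0.   23.4]
74 [ 23.9  95.  -99.6  76.8   0.7  49.5]
81 [0.06703594 0.07005328 0.07143526]
```

View pics/side2.png

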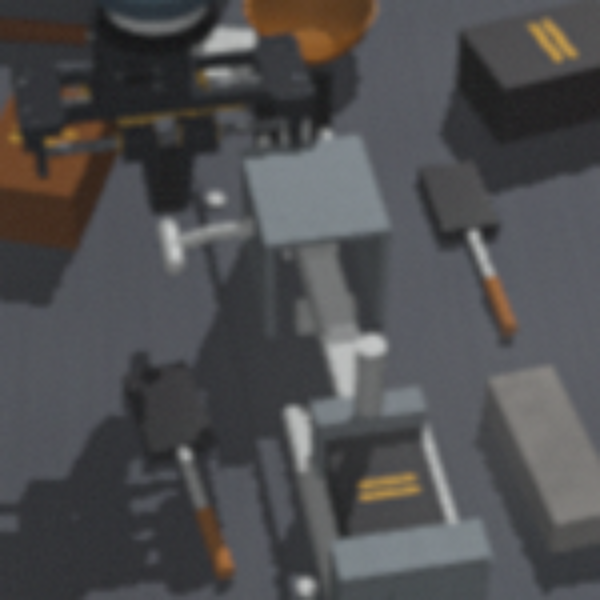

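The lever has stayed down, with the cross-bar top at about 70 mm. The mould is shut, stripes at (388,487). Now I push the post home from its -y side, with the fingertips 100 mm high.

```bash
python3 - <<'E'
from h import *
R=[180,0,YAW+90]
env.line_to(C(-100,95,180),v=.2)
env.reach(C(0,-122,180),R); env.line_to(C(0,-122,108),v=.15); print(np.round(st(),1))
env.line_to(C(0,-104,108),v=.06); print(np.round(st(),1))
y=-104
while y<-36:
    y+=4 if y<-52 else 2
    env.line_to(C(0,y,108),v=.05); s=st(); print(y,np.round(s,1))
    if abs(s[4])>22: break
env.dwell(.3); print(np.round(st(),1))
env.line_to(C(0,s[1]-15,108),v=.08); env.line_to(C(0,s[1]-15,190),v=.2)
look("top")
E
```

```text
[  26.4 -121.6    0.5  108.6    0.7   -0.2]
[ 2.690e+01 -1.033e+02  3.000e-01  1.083e+02  8.000e-01  1.000e-01]
-100 [ 27.1 -99.8  -0.  108.   -0.8   0.2]
-96 [ 27.4 -95.6   0.  107.9   0.3   0.7]
-92 [ 2.760e+01 -9.150e+01  0.000e+00  1.079e+02 -6.000e-01  1.000e-01]
-88 [ 27.9 -87.4   0.  107.9   0.3  -0.6]
-84 [ 28.1 -83.5   0.  107.9   0.6  -0.8]
-80 [ 28.4 -79.4   0.  107.9  -0.8   1. ]
-76 [ 28.6 -75.4   0.  108.    0.4   0.3]
-72 [ 2.89e+01 -7.14e+01  1.00e-01  1.08e+02  1.00e-01 -8.00e-01]
-68 [ 2.91e+01 -6.74e+01  1.00e-01  1.08e+02  8.00e-01  4.00e-01]
-64 [ 29.4 -63.5   0.  108.   -0.3   0.6]
-60 [ 29.6 -59.4   0.  108.    0.2  -0.2]
-56 [ 29.9 -55.4   0.  108.   -0.7   0.8]
-52 [ 3.01e+01 -5.14e+01  1.00e-01  1.08e+02  2.00e-01  4.00e-01]
-50 [ 3.04e+01 -4.98e+01  0.00e+00  1.08e+02 -1.00e-01 -8.00e-01]
-48 [ 3.06e+01 -4.78e+01 -0.00e+00  1.08e+02  1.00e-01  4.00e-01]
-46 [ 3.09e+01 -4.57e+01  1.00e-01  1.08e+02  1.00e-01  1.10e+00]
-44 [ 31.1 -43.9   0.  108.    1.2   0.6]
-42 [ 31.4 -43.6  -0.  108.1  -5.2  -2. ]
-40 [ 31.6 -43.5  -0.  108.1 -10.1  -2.8]
-38 [ 31.9 -43.4  -0.  108.2 -12.8  -7.1]
-36 [ 3.210e+01 -4.340e+01 -1.000e-01  1.083e+02 -1.790e+01 -8.100e+00]
[ 32.4 -43.4  -0.  108.2 -17.6  -7.7]
mould 375 clamp xy [   0.3 -154.7] [60.3 60.8]
mould 33 clamp xy [ 1.000e-01 -2.191e+02] [29.1  7.7]
```

The jaw met its stop at y -43.4, against -43 predicted for home. I clear the arm and verify.

```bash
python3 - <<'E'
from h import *
env.reach(np.array([.40,.30,.30]),[180,0,YAW+90])
p=look("top"); print(env.read_state()["time"],env.read_state()["force"])
cv2.imwrite("pics/top3.png",cv2.resize(p[100:310,120:400,::-1],None,fx=2.8,fy=2.8))
p,d=eyes.capture("side"); cv2.imwrite("pics/side3.png",p[:,:,::-1])
E
```

```text
post 40 clamp xy [  0.2 -23.7] [16.6 16.2]
mould 713 clamp xy [   2.6 -139.7] [66.3 91.9]
mould 31 clamp xy [  -0.  -219.4] [29.6  7.9]
35.15 [ 1.50974394 -0.15608376 -0.71327709]
```

View pics/top3.png

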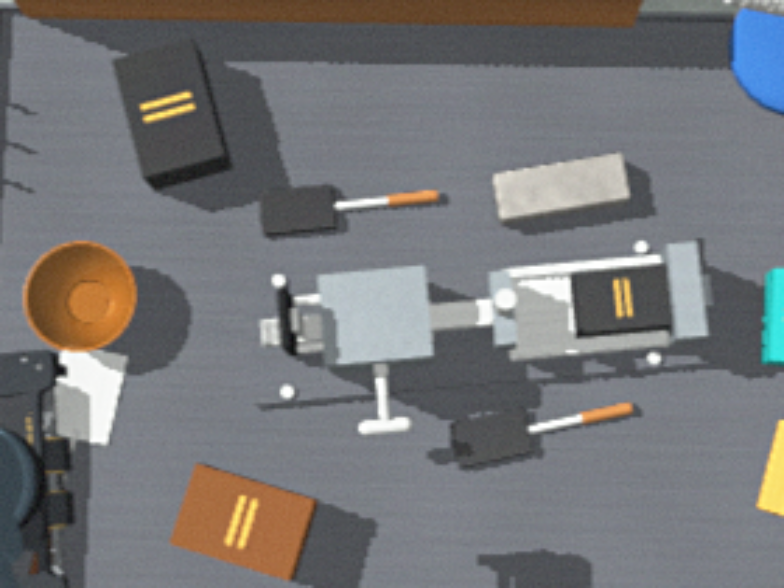

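The picture shows the jaw home (post at (505,298)) and the mould shut at (622,298) against the fixed jaw. The bystanders look unmoved and the arm is clear.

```bash
python3 -c "
from workcell import sign_off
print(sign_off())"
```

```text
the job is handed in; nothing more can be done
None
```

The mould is shut in its bed, the release lever is down and the jaw is back home. I handed the job in at about 35 s of the 54 s allowed; no verdict was reported.

- **Closing:** I pumped the trigger four times. The last stroke stopped hard after about 5 mm at 33 N, with the mould pressed against the fixed jaw.
- **Release:** I pressed the lever to its stop and it stayed down, with the cross-bar about 70 mm high. My press peaked at about 50 N on the wrist reading, well above the 8–15 N needed. It was made with the fingertips, and the wrist limit is 120 N.
- **Jaw return:** I pushed the post back until it met the rear stop. The last picture puts the post at clamp y -24 mm, against -25 expected at home.

In the final top picture the two halves measure 90.6–91.9 mm long together. That agrees with 90 mm shut within depth noise, so any remaining gap is below what I could resolve. By eye, the bystanders in view had not moved; I did not measure them. My last wrist force reading was near zero and the arm was clear of everything. No check failed.

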